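# Gauge the length of a chocolate block

### The job

Check the length of the dark-brown chocolate block: take it from the sloping rack, lay it flat and lengthwise on the bed of the bench gauge, centred in line with the jaws without dropping it, and let go of it. Then slide the blue jaw by its black post until the block is held between the fixed jaw and the red spring tip with the tip pressed about half-way in (it must not bottom out or squeeze the block hard), and leave it so. Leave everything else where it is.

Things in the scene. Friction and masses are not known exactly. Their poses are not given: they have to be found in the camera images.
- dark_block: The dark-brown moulded chocolate block, 44 mm (its x) by 90 mm (its y, the length) by 30 mm high (its z), 100 to 210 g, its top moulded in six pillows (topmost 6 mm inset by about 2 mm). Origin: centre of its underside. At the start it lies flat on the sloping rack (tilted 35 degrees), in any one of its three seats.
- milk_block: Milk-brown block of the same shape in another seat of the rack; leave it.
- ivory_block: Ivory-white block of the same shape in another seat of the rack; leave it.
- rack: Fixed: white board (120 mm along slope, 330 mm wide along y) sloping 35 degrees, low edge towards its -x (the robot). Origin: on the table under the board's centre, where the face is 70 mm up. Seats at y = -108, 0, 108 mm, blocks lengthwise along y. Below each block two steel pins (10 mm thick, 14 mm tall, 33 mm either side of its middle) hold it; 56 mm is free between them.
- gauge: Fixed bench length gauge, measuring along its y. Origin: on the table, under the measuring line (x = 0). Grey bed 12 mm high, x -49 to 85 mm, y -130 to 170 mm: the block's underside rests 12 mm above the origin, its length along y, its middle near x = 0. The fixed jaw's face is at y = -80 mm; a guide rail (top at 32 mm) runs along y at x = 62 to 78 mm.
- anvil: The fixed steel jaw of the gauge, 50 mm wide, its top 48 mm above the table; same origin and axes as the gauge, its face at y = -80 mm looking to +y.
- jaw (a joint): Travel of the blue sliding jaw towards the fixed jaw (gauge -y), in m, 0 (fully open) to 0.110; it stays where it is left and takes about 7 N to slide. With the spring tip out, the gap between fixed jaw and red tip is 165 mm minus this travel.
- jaw_post (a point): Centre of the top of the black square grip post, 18 by 18 mm, standing on the sliding jaw: post top 93 mm above the table, free height 46 mm above the blue jaw (blue top 47 mm). Its centre is 46 mm behind (gauge +y of) the red tip's face when the tip is out, and on the measuring line.
- plunger (a joint): How far the red spring tip is pushed into the sliding jaw, in m: 0 (fully out) to 0.016 (bottomed). The spring gives 2 N at the start and 4.4 N at the bottom.
- tip_pad: The red disc of the spring tip, 22 mm across, 5 mm thick, on the measuring line 28 mm above the table; use point tip_face for its place (same origin as the gauge when everything is at zero).
- tip_face (a point): Centre of the red disc's face that touches the block.
- scraper: Wood-handled steel spatula, 260 mm long, lying on the table in front of the robot; leave it.
- jug: Clear plastic beaker, 100 mm across, 170 mm high, standing beyond the rack; leave it.
- bowl: Steel bowl, 150 mm across, 70 mm high, beyond the gauge; leave it.
- jar: Ivory jar with a white cap, 70 mm across, 100 mm high, beyond the rack and gauge, between jug and bowl; leave it.
Not all that is in view belongs to the job. What is shaped like the dark_block but pink or purple is not meant.

How it is judged (in metres and radians):
On the way, in this order (a step that is already met when the one before it is completed fails the run):
1. the dark block lies flat on the gauge's bed between the jaws, let go, with the spring tip still out (z of dark_block in the frame of gauge between 0.008 and 0.017 m and angle between dark_block's own z axis and vertical below 0.1 rad and x of dark_block in the frame of gauge between -0.015 and 0.015 m and y of dark_block in the frame of gauge between -0.04 and 0.05 m and angle between the y axis of dark_block and the y axis of gauge, either way round below 0.25 rad and contact force between the fingers and dark_block below 0.05 N and value of joint plunger below 0.001 m), for 0.2 s.
2. the jaw is slid up until the red tip is pressed in by the dark block (value of joint plunger above 0.003 m and contact force between tip_pad and dark_block above 1 N), for 0.2 s.
At the end, for the whole second after the job is handed in: The dark block lies flat (within 0.1 rad) on the bed, its middle within 15 mm of the measuring line and its length within 0.1 rad of it, touched by both the fixed jaw (over 0.3 N) and the red tip (over 1 N); the tip is pressed in by 3 to 13 mm of its 16 mm; block and jaw are at rest (all of step 2 and z of dark_block in the frame of gauge between 0.008 and 0.017 m and angle between dark_block's own z axis and vertical below 0.1 rad and x of dark_block in the frame of gauge between -0.015 and 0.015 m and angle between the y axis of dark_block and the y axis of gauge, either way round below 0.1 rad and value of joint plunger below 0.013 m and contact force between anvil and dark_block above 0.3 N and linear speed of dark_block below 0.01 m/s and velocity of joint jaw between -0.005 and 0.005 m/s).
It fails at once if the dark block is squeezed with more than 25 N by the tip (contact force between tip_pad and dark_block above 25 N).
It fails at once if the dark block is dropped or thrown (moves faster than 0.6 m/s while not held) (contact force between the fingers and dark_block below 0.01 N and linear speed of dark_block above 0.6 m/s).
It fails at once if the milk or the ivory block, the scraper, jug, bowl or jar is moved by more than 20 mm (distance of any of milk_block, ivory_block, scraper, jug, bowl, jar from where it was at the start of the episode above 0.02 m).
It also fails if it takes over 54 s, if anything falls off the work surface, if the arm or the gripper's body presses on something with over 40 N, if the wrist force passes 120 N, or if a joint passes its speed limit or range.

### The arm

A 6-joint arm with a two-finger parallel gripper is mounted at the origin on the work surface. World frame = base frame: x ahead of the robot, y to its left, z up, the work surface at z = 0. Lengths are in m, angles in degrees, forces in N, time in s.
With the tool pointing down it reaches from about 0.25 to 0.8 m from the base axis. Payload 3.9 kg.
Tool frame: the origin (TCP) lies between the finger pads; the fingertips stand robot.tcp_to_tips ahead of it and the grasp point (between the pads) is the TCP (robot.tcp_to_tips is the distance from the TCP to the fingertips, in m); z points along the fingers, y is the line along which they close (so a half turn about z gives the same grasp; the last joint's range is limited). The gripper opens to 85 mm and grips with 20 to 120 N. Pads are 22 mm wide; open, the fingers measure 114 mm over their backs; the gripper's body (76 mm by 85 mm) begins 54 mm behind the grasp point. The pads swing forward as they close: fully open they stand 13 mm farther back than shut.
Start: joints at [-73.51, 14.897, -7.913, 67.191, 0, 90], TCP at [0.149, -0.503, 0.25] pointing down, gripper open.
Joint ranges: [-159.42, 159.42], [-47.68, 98.78], [-73.54, 78.23], [-108.79, 121.32], [-90, 84.71], [-180, 180]. Speed limits (degrees/s): [147.25, 147.25, 180, 180, 180, 180].

### API

Orientations are given as a 3x3 rotation matrix whose columns are the frame's x, y, z axes.
In Python, from station import robot gives the robot as it stands.
- The arm moves only by the shell command python3 -m crank 'ROWS' [OPENING]. ROWS is JSON, a list of rows, each an object of numbers: "tx", "ty", "tz": the shift along the tool's x, y, z as a fraction of full scale; "wx", "wy", "wz": the turn, a rotation vector about the tool's x, y, z as a fraction of full scale. In form: [{"tx": .., "ty": .., "tz": .., "wx": .., "wy": .., "wz": ..}, ...]. A call has 1 to 12 rows; each row is the pose to reach, as a shift and turn from the pose commanded when the call began, along the tool's axes at that moment; what a row does not reach only later rows make up. Full scale, the value 1, is 0.12 m for a shift and 30 degrees for a turn. A row lasts 1/8 s, in which the tool goes at most 62.5 mm and 10.7 degrees, less where a joint would pass 70% of its speed; a pose out of reach is approached as far as the arm can. A call with a number of a shift or a turn outside -1 to 1 is refused whole. A call with a gripper value outside its range is refused whole. OPENING is the closure, from -1 (fully open) to 1 (shut), set as the call begins (- or left out, the last holds). The fingers move at their own pace and stop on an object; the grip force is fixed at half the most. Time passes only in rows, so rows that repeat a pose let the fingers close. It gives the time, the measured TCP pose, the force, the opening and the grip force at its end, in the units of the state.
- robot.get_obs(): the state, without advancing time (a new reading comes with each control period).
- robot.grab_frame(name): name is "scene" or "top" or "wrist"; returns (picture, depth): 420x560x3 uint8, blue, green, red; 420x560 float32, m along the optical axis (not along the pixel's ray), 0 where there is no reading.
- robot.camera_model(name): a dict with "fx", "fy", "cx", "cy" (pixels), "k1" (the pictures are not rectified: a ray, as slopes to the right and down, at radius r is drawn at 1 + k1 r^2 times it, then the intrinsics apply), "R" (3x3) and "t" (3): a world point X has camera coordinates R X + t. Camera axes: x right, y down, z forward; pixel columns grow to the right and rows downward; lengths in m; the calibration is good to about 2 mm. A picture is of the moment at which its call begins: read the wrist's pose just before it. camera_model takes no time and is no camera call; for the wrist camera it gives the pose at the moment of the call.
- robot.close_job(): hands the job in; it is judged then, once.
The state is a dict: "time_s": time; "joints": joint angles; "qd": joint speeds; "tau": joint torques, N m; "eef_pos": TCP position; "orientation": TCP orientation; "contact_force": force on the tool from outside, world axes, zero at the start; "wrist_torque": the same for the moment, N m; "opening": finger opening in m; "finger_force": force on a finger pad.
Only numpy, scipy, OpenCV 4.12 (cv2) and the standard library are available. Lean on these libraries where they do the work, as an engineer would, in place of code of your own. Each camera call takes 0.05 s, during which the arm holds its last target. There are 200 camera calls.

## Working session

There is one attempt and no reset: what is moved stays moved. The work goes in short steps, Python scripts to look and compute and a shell command to move; the robot and the scene stay as the last step left them, time stands still between calls to the robot, and variables do not carry over. Pictures are saved under pics/ and viewed, at most 10 in all, crops included, and the job is handed in when it is done.

```bash
ls; mkdir -p pics; cat > h.py <<'E'
import numpy as np, cv2, json
from station import robot
def grab(n):
    c=robot.camera_model(n); p,d=robot.grab_frame(n); return c,p,d
def pts(c,d):
    h,w=d.shape; u,v=np.meshgrid(np.arange(w),np.arange(h))
    x=rays(c,np.stack([u,v],-1).reshape(-1,2).astype(float))
    P=x*d.reshape(-1,1)
    R=np.array(c['R']);t=np.array(c['t'])
    return ((P-t)@R).reshape(h,w,3)
def rays(c,uv):
    uv=np.atleast_2d(uv).astype(float)
    a=np.stack([(uv[:,0]-c['cx'])/c['fx'],(uv[:,1]-c['cy'])/c['fy']],1)
    x=a.copy()
    for _ in range(20): x=a/(1+c['k1']*(x**2).sum(1,keepdims=True))
    return np.c_[x,np.ones(len(x))]
def plane(c,uv,z):
    R=np.array(c['R']);t=np.array(c['t']); o=-R.T@t; d=rays(c,uv)@R
    return o+d*((z-o[2])/d[:,2:3])
E
python3 - <<'E'
from h import *
o=robot.get_obs(); print(o['time_s'],o['eef_pos'],o['orientation'],robot.tcp_to_tips)
for n in ['scene','top']:
    c,p,d=grab(n); cv2.imwrite(f'pics/{n}0.png',p); np.savez(f'{n}0.npz',p=p,d=d,c=json.dumps({k:np.array(v).tolist() for k,v in c.items()}))
    R=np.array(c['R']); print(n,c['fx'],c['k1'],-R.T@np.array(c['t']),R.round(2).tolist())
E
```

```text
pics
0.0 [ 0.14881748 -0.50278336  0.2494717 ] [[ 9.58868435e-01  2.83850297e-01 -5.76279545e-04]
 [ 2.83850881e-01 -9.58866642e-01  1.85487708e-03]
 [-2.60678205e-05 -1.94216054e-03 -9.99998114e-01]] 0.019
scene 388.30942421345145 0.012624164124503632 [ 1.41641825 -0.26587808  0.89403797] [[0.24, 0.97, -0.01], [0.64, -0.16, -0.75], [-0.73, 0.17, -0.66]]
top 464.3404034941675 0.05357514168084012 [ 0.30840903 -0.05742032  1.25934268] [[-0.0, -1.0, 0.02], [-0.98, 0.0, -0.18], [0.18, -0.02, -0.98]]
```

View pics/scene0.png

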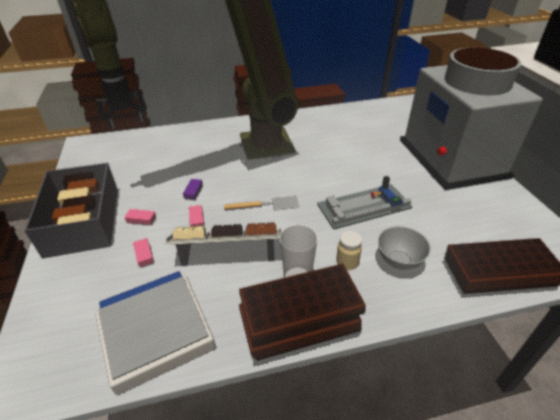

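View pics/top0.png

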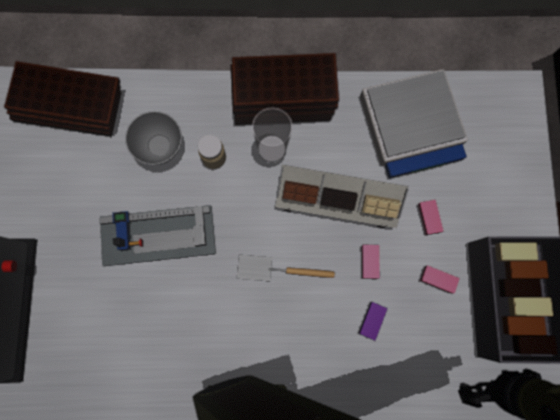

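Candidates for the dark block in the top view:
- rack middle seat (339,199), very dark
- rack seats (300,192) milk and (381,207) ivory
- dark bars in the black box at (520,287) and (535,345)
- big slabs at (63,97) and (285,88)
- pink and purple decoys at (371,261), (431,217), (440,279) and (373,321)

I choose (339,199), because it is the dark-brown one on the sloping rack. Next I check it in a crop and measure.

```bash
python3 - <<'E'
from h import *
def load(n):
    z=np.load(n+'0.npz'); return json.loads(str(z['c'])),z['p'],z['d']
c,p,d=load('top'); W=pts(c,d)
a=cv2.resize(p[155:235,265:415],None,fx=4,fy=4,interpolation=cv2.INTER_CUBIC)
b=cv2.resize(p[195:275,90:240],None,fx=4,fy=4,interpolation=cv2.INTER_CUBIC)
cv2.imwrite('pics/crop.png',np.vstack([a[:290],b[:290]]))
print('table z',W[300,450],W[300,150])
hsv=cv2.cvtColor(p,cv2.COLOR_BGR2HSV)
for n,(u,v) in dict(dark=(339,199),milk=(300,192),ivory=(381,207),boardL=(320,205),boardR=(362,190),front=(330,217),jug=(272,125),bed=(175,240),tip=(138,242),post=(122,242),anvil=(199,225)).items(): print(n,W[v,u].round(4),p[v,u],hsv[v,u])
c2,p2,d2=load('scene');W2=pts(c2,d2)
for n,(u,v) in dict(dark=(227,231),milk=(262,229),ivory=(190,233),bed=(350,207),post=(386,182),blue=(393,196),tip=(376,195)).items(): print('S',n,W2[v,u].round(4),p2[v,u])
E
```

```text
table z [ 0.31260117 -0.54359868 -0.00451996] [ 3.14735401e-01  2.55560561e-01 -1.89616168e-04]
dark [ 0.5674 -0.2387  0.0952] [22 24 29] [ 9 62 29]
milk [ 0.5859 -0.1386  0.095 ] [30 41 68] [  9 143  68]
ivory [ 0.5468 -0.3463  0.0935] [ 83 106 121] [ 18  80 121]
boardL [ 0.5609 -0.1946  0.0509] [63 67 69] [20 22 69]
boardR [ 0.5909 -0.2985  0.0964] [76 77 80] [ 8 13 80]
front [ 0.5381 -0.2276 -0.0022] [82 80 81] [135   6  82]
jug [ 0.7724 -0.0669  0.0813] [65 65 65] [ 0  0 65]
bed [0.4733 0.1946 0.0077] [119 118 117] [105   4 119]
tip [0.465  0.286  0.0317] [ 40  74 127] [ 12 175 127]
post [0.461  0.3172 0.0642] [27 27 26] [90  9 27]
anvil [0.5088 0.1264 0.0408] [116 115 116] [150   2 116]
S dark [ 0.5952 -0.2384  0.0983] [35 40 51]
S milk [ 0.6101 -0.1377  0.0962] [ 44  70 115]
S ivory [ 0.5745 -0.3437  0.096 ] [132 184 207]
S bed [0.4962 0.1896 0.0142] [144 149 147]
S post [0.4702 0.3238 0.077 ] [43 44 44]
S blue [0.5113 0.3361 0.0451] [105  71  52]
S tip [0.4717 0.2944 0.0265] [ 87 109 128]
```

View pics/crop.png

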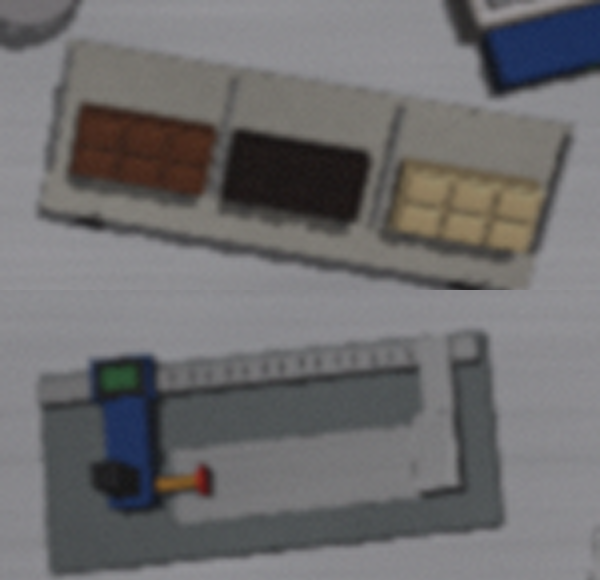

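The crop confirms the dark block in the rack's middle seat. The gauge has its anvil at the right (+y is left), and the blue jaw, red tip and post are at the left. I'll plan the move to a wrist-camera view over the rack.

```bash
cat >> h.py <<'E'
from scipy.spatial.transform import Rotation as Ro, Slerp
def Rtool(yaw_y,tilt=0):
    "tool y at heading yaw_y (deg), pointing down, then tilted by tilt deg towards tool +y"
    a=np.radians(yaw_y); y=np.array([np.cos(a),np.sin(a),0]); z=np.array([0,0,-1.]); x=np.cross(y,z)
    return np.c_[x,y,z]@Ro.from_euler('x',-tilt,degrees=True).as_matrix()
def plan(wps,start=None):
    o=robot.get_obs(); p,R=start if start else (np.array(o['eef_pos']),np.array(o['orientation']))
    for tp,TR in wps:
        tp=np.array(tp); rv=Ro.from_matrix(R.T@TR).as_rotvec(degrees=True); d=R.T@(tp-p)
        n=int(np.ceil(max(np.abs(d).max()/.12,np.abs(rv).max()/30,1e-3)-1e-3)); S=Slerp([0,1],Ro.from_matrix([R,TR]))
        q,Q=p,R
        for k in range(1,n+1):
            q2=p+(tp-p)*k/n; Q2=S(k/n).as_matrix()
            dd=Q.T@(q2-q); r=Ro.from_matrix(Q.T@Q2).as_rotvec(degrees=True)
            rows=max(np.linalg.norm(dd)/.0625,np.linalg.norm(r)/10.7)
            print('t',(dd/.12).round(3),'w',(r/30).round(3),'rows>=%.1f'%rows); q,Q=q2,Q2
        print('--'); p,R=tp,TR
E
python3 - <<'E'
from h import *
c=robot.camera_model('wrist'); o=robot.get_obs(); R=np.array(c['R']); Rt=np.array(o['orientation'])
cen=-R.T@np.array(c['t']); print('cam in tool',Rt.T@(cen-o['eef_pos']),(R@Rt).round(3),c['fx'])
plan([([.49,-.22,.27],Rtool(-10.6))])
E
```

```text
cam in tool [ 0.07604907  0.00059599 -0.12338017] [[ 0.     1.    -0.   ]
 [-0.954 -0.    -0.301]
 [-0.301  0.     0.954]] 369.0649928148451
t [ 0.849 -0.363 -0.042] w [-0.001 -0.    -0.524] rows>=1.8
t [ 0.915 -0.12  -0.042] w [-0.001 -0.    -0.524] rows>=1.8
t [ 0.914  0.133 -0.043] w [-0.001 -0.    -0.524] rows>=1.8
t [ 0.843  0.376 -0.043] w [-0.001 -0.    -0.524] rows>=1.8
--
```

```bash
R='"wz":-0.52'
python3 -m crank '[{"tx":0.85,"ty":-0.36,"tz":-0.04,"wz":-0.52},{"tx":0.85,"ty":-0.36,"tz":-0.04,"wz":-0.52}]' -1
python3 -m crank '[{"tx":0.92,"ty":-0.12,"tz":-0.04,"wz":-0.52},{"tx":0.92,"ty":-0.12,"tz":-0.04,"wz":-0.52}]'
python3 -m crank '[{"tx":0.91,"ty":0.13,"tz":-0.04,"wz":-0.52},{"tx":0.91,"ty":0.13,"tz":-0.04,"wz":-0.52}]'
python3 -m crank '[{"tx":0.84,"ty":0.38,"tz":-0.04,"wz":-0.52},{"tx":0.84,"ty":0.38,"tz":-0.04,"wz":-0.52},{"tx":0.84,"ty":0.38,"tz":-0.04,"wz":-0.52},{"tx":0.84,"ty":0.38,"tz":-0.04,"wz":-0.52}]'
python3 - <<'E'
from h import *
c,p,d=grab('wrist'); cv2.imwrite('pics/w1.png',p); np.savez('w10.npz',p=p,d=d,c=json.dumps({k:np.array(v).tolist() for k,v in c.items()}))
E
```

```text
invalid input
invalid input
invalid input
invalid input
```

View pics/w1.png

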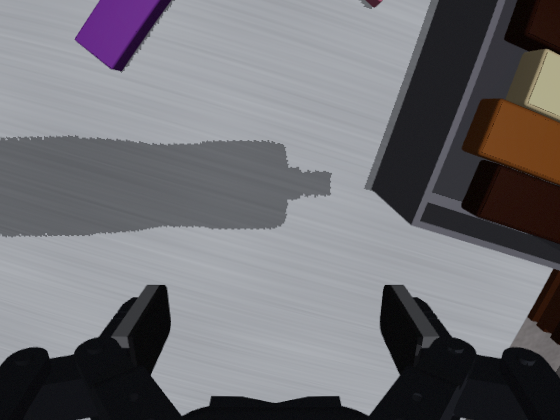

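The arm did not move: every key seems to be required in a row. The picture shows only the start place, with the fingers at rows 290-400 and the purple decoy at (120,30).

```bash
python3 -m crank '[{"tx":0.85,"ty":-0.36,"tz":-0.04,"wx":0,"wy":0,"wz":-0.52},{"tx":0.85,"ty":-0.36,"tz":-0.04,"wx":0,"wy":0,"wz":-0.52}]' -1
```

```text
time_s: 0.4
eef_pos: [0.2352, -0.432, 0.2547]
orientation: [[0.846, 0.533, -0.0], [0.533, -0.846, 0.001], [0.0, -0.001, -1.0]]
contact_force: [1.1, -0.8, -0.3]
opening: 0.0855
finger_force: 0.0
```

```bash
python3 -m crank '[{"tx":0.92,"ty":-0.12,"tz":-0.04,"wx":0,"wy":0,"wz":-0.52},{"tx":0.92,"ty":-0.12,"tz":-0.04,"wx":0,"wy":0,"wz":-0.52}]'
python3 -m crank '[{"tx":0.91,"ty":0.13,"tz":-0.04,"wx":0,"wy":0,"wz":-0.52},{"tx":0.91,"ty":0.13,"tz":-0.04,"wx":0,"wy":0,"wz":-0.52}]'
python3 -m crank '[{"tx":0.84,"ty":0.38,"tz":-0.04,"wx":0,"wy":0,"wz":-0.52},{"tx":0.84,"ty":0.38,"tz":-0.04,"wx":0,"wy":0,"wz":-0.52},{"tx":0.84,"ty":0.38,"tz":-0.04,"wx":0,"wy":0,"wz":-0.52},{"tx":0.84,"ty":0.38,"tz":-0.04,"wx":0,"wy":0,"wz":-0.52}]'
python3 - <<'E'
from h import *
c,p,d=grab('wrist'); cv2.imwrite('pics/w2.png',p); np.savez('w20.npz',p=p,d=d,c=json.dumps({k:np.array(v).tolist() for k,v in c.items()}))
E
```

```text
time_s: 0.65
eef_pos: [0.3217, -0.3606, 0.2598]
orientation: [[0.67, 0.742, 0.0], [0.742, -0.67, 0.0], [0.0, -0.0, -1.0]]
contact_force: [-0.6, -0.2, -0.2]
opening: 0.0856
finger_force: 0.0
time_s: 0.9
eef_pos: [0.4069, -0.2902, 0.2646]
orientation: [[0.446, 0.895, -0.0], [0.895, -0.446, 0.0], [0.0, -0.0, -1.0]]
contact_force: [0.4, -0.5, -1.1]
opening: 0.0853
finger_force: 0.0
time_s: 1.4
eef_pos: [0.4909, -0.2223, 0.269]
orientation: [[0.193, 0.981, -0.002], [0.981, -0.193, 0.0], [-0.0, -0.002, -1.0]]
contact_force: [-0.4, 0.1, -0.3]
opening: 0.0855
finger_force: 0.0
```

View pics/w2.png

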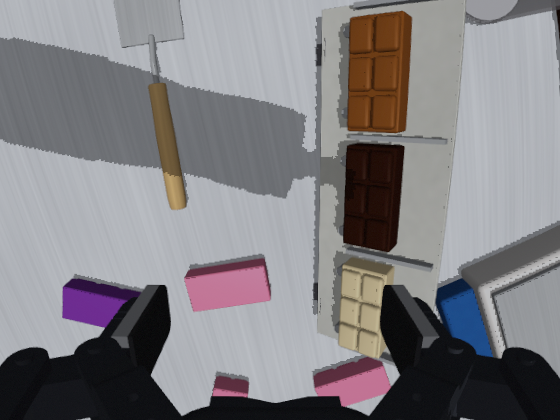

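The dark block is at (373,196) in the middle seat, with milk above it at (380,72) and ivory below at (366,307). Now I measure it from the wrist depth and cross-check against the top view.

```bash
cat > m.py <<'E'
from h import *
def load(n):
    z=np.load(n+'0.npz'); return json.loads(str(z['c'])),z['p'],z['d']
def fitplane(P):
    for _ in range(6):
        m=np.median(P,0) if _==0 else P.mean(0); n=np.linalg.svd(P-P.mean(0),full_matrices=False)[2][2]; n*=np.sign(n[2]); r=(P-P.mean(0))@n; P=P[np.abs(r)<max(2*r.std(),.001)]
    return P.mean(0),n
def raster_plane(c,uv,o,n):
    R=np.array(c['R']);t=np.array(c['t']); C=-R.T@t; d=rays(c,uv)@R
    return C+d*(((o-C)@n)/(d@n))[:,None]
def block(name,roi,lo,hi,show=True):
    c,p,d=load(name); W=pts(c,d); hsv=cv2.cvtColor(p,cv2.COLOR_BGR2HSV)
    m=cv2.inRange(hsv,np.array(lo),np.array(hi)); k=np.zeros_like(m); x0,y0,x1,y1=roi; k[y0:y1,x0:x1]=1; m*=k
    m=cv2.morphologyEx(m,cv2.MORPH_CLOSE,np.ones((5,5)))
    cnt=max(cv2.findContours(m,cv2.RETR_EXTERNAL,cv2.CHAIN_APPROX_NONE)[0],key=cv2.contourArea)
    mm=np.zeros_like(m); cv2.drawContours(mm,[cnt],-1,255,-1); me=cv2.erode(mm,np.ones((9,9) if name[0]=='w' else (5,5)))
    P=W[(me>0)&(d>0)]; o,n=fitplane(P)
    return c,cnt,o,n,W,p,d
E
python3 - <<'E'
from m import *
c,p,d=load('w2'); W=pts(c,d); hsv=cv2.cvtColor(p,cv2.COLOR_BGR2HSV)
for uv in [(373,196),(425,190),(330,160),(380,100)]: print(uv,p[uv[1],uv[0]],hsv[uv[1],uv[0]],W[uv[1],uv[0]].round(4))
# board plane
B=np.r_[W[30:120,425:440].reshape(-1,3),W[150:240,420:432].reshape(-1,3),W[30:120,328:338].reshape(-1,3)]
B=B[B[:,2]>.02]; ob,nb=fitplane(B); print('board',ob,nb,'tilt',np.degrees(np.arccos(nb[2])),'downslope heading',np.degrees(np.arctan2(nb[1],nb[0])))
for nm,roi,lo,hi in [('w2',(335,138,412,256),(0,0,0),(179,255,60)),('top',(318,184,360,214),(0,0,0),(179,255,42))]:
    c,cnt,o,n,W,p,d=block(nm,roi,lo,hi)
    print(nm,'area',cv2.contourArea(cnt),cv2.boundingRect(cnt),'cen',o,'n',n,'tilt',np.degrees(np.arccos(n[2])),'h over board',(o-ob)@nb)
    # in-plane coords on plane of top: axes s (upslope horiz), y
    h=np.array([-nb[0],-nb[1],0]);h/=np.linalg.norm(h); ey=np.cross([0,0,1],h); ex=np.cross(ey,nb)
    Q=raster_plane(c,cnt[:,0,:],ob+nb*.024,nb); ab=np.c_[(Q-ob)@ex,(Q-ob)@ey].astype(np.float32)
    r=cv2.minAreaRect(ab); print('rect',r, 'center3d(24mm plane)',ob+nb*.024+ex*r[0][0]+ey*r[0][1])
E
```

```text
(373, 196) [ 4 11 32] [  8 223  32] [ 0.5702 -0.2346  0.0984]
(425, 190) [155 158 157] [ 40   5 158] [ 0.6157 -0.2393  0.0933]
(330, 160) [102 106 104] [ 45  10 106] [ 0.5463 -0.2083  0.0419]
(380, 100) [ 22  59 106] [ 13 202 106] [ 0.5851 -0.1598  0.098 ]
board [ 0.60591279 -0.1748064   0.07872766] [-0.5639844   0.10115271  0.81956679] tilt 34.95854885661045 downslope heading 169.83189688908698
w2 area 5606.5 (343, 143, 61, 109) cen [ 0.56737448 -0.23440589  0.09566608] n [-0.55213149  0.09940339  0.82781024] tilt 34.12555099917154 h over board 0.029588513375791145
rect ((-0.013055920600891113, -0.06833431124687195), (0.04942738264799118, 0.09084046632051468), 0.11782936751842499) center3d(24mm plane) [ 0.5697815  -0.23775081  0.09091644]
top area 526.0 (321, 188, 36, 22) cen [ 0.5676861  -0.23717789  0.09573358] n [-0.54271773  0.08845946  0.83524391] tilt 33.35875582986854 h over board 0.02918769151210536
rect ((-0.014151926152408123, -0.06840571016073227), (0.08629883080720901, 0.04767202213406563), 89.7794418334961) center3d(24mm plane) [ 0.56888475 -0.23766251  0.09028844]
```

```bash
python3 - <<'E'
from m import *
c,p,d=load('w2'); W=pts(c,d); o=robot.get_obs(); R=np.array(o['orientation'])
T=(W-np.array(o['eef_pos']))@R
for sl in [(slice(286,400),slice(100,180)),(slice(286,400),slice(370,460))]:
    t=T[sl].reshape(-1,3); dd=d[sl].reshape(-1); t=t[(dd>0)&(t[:,2]<.06)&(t[:,2]>-.08)]; 
    print('finger tool-frame: z max pct',np.percentile(t[:,2],[50,90,99,100]),'y',np.percentile(t[:,1],[1,50,99]),'x',np.percentile(t[:,0],[1,50,99]))
# gauge
for nm,f in [('top',0),('scene',1)]:
    c,p,d=load(nm); W=pts(c,d); hsv=cv2.cvtColor(p,cv2.COLOR_BGR2HSV)
    roi=np.zeros(p.shape[:2],np.uint8)
    if f==0: roi[200:270,95:220]=255
    else: roi[175:225,315:415]=255
    red=cv2.inRange(hsv,(0,130,60),(20,255,255))&roi; blue=cv2.inRange(hsv,(95,110,30),(130,255,255))&roi
    blk=(p.max(2)<(36 if f==0 else 50)).astype(np.uint8)*255&roi&~blue
    for n,m,z in [('red/orange',red,.028),('blue',blue,.047),('black',blk,.08)]:
        cs=sorted(cv2.findContours(m,cv2.RETR_EXTERNAL,cv2.CHAIN_APPROX_NONE)[0],key=cv2.contourArea)[-2:]
        for q in cs:
            b=cv2.boundingRect(q); cu=q[:,0,:].mean(0); mm=np.zeros_like(m);cv2.drawContours(mm,[q],-1,255,-1); P=W[mm>0]
            print(nm,n,b,'plane',plane(c,cu,z).round(4),'depth med',np.median(P,0).round(4),'zmax',P[:,2].max().round(3))
    # bed by depth+colour darker grey
    if f==0:
        m=((hsv[...,2]>50)&(hsv[...,2]<105)).astype(np.uint8)*255&roi
        m=cv2.morphologyEx(m,cv2.MORPH_OPEN,np.ones((3,3)));q=max(cv2.findContours(m,cv2.RETR_EXTERNAL,cv2.CHAIN_APPROX_NONE)[0],key=cv2.contourArea)
        Q=plane(c,q[:,0,:],.012)[:,:2].astype(np.float32); r=cv2.minAreaRect(Q); print('bed rect',r); print(cv2.boxPoints(r))
    h=p[195:275,90:240] if f==0 else p[165:235,300:430]
    cv2.imwrite(f'pics/g{f}.png',cv2.resize(h,None,fx=5,fy=5,interpolation=cv2.INTER_CUBIC))
g=np.array([0.98432,-0.1765,0]); nb=np.array([-.5639,.1011,.8196])
cc=np.array([.5703,-.2377,.0908])
print('grasp plan'); plan([(cc+nb*.10,Rtool(-10.2,35)),(cc,Rtool(-10.2,35))])
E
```

```text
finger tool-frame: z max pct [-0.02896145 -0.00478453  0.0041269   0.00661514] y [-0.0556983  -0.04285545 -0.02533178] x [-0.01038755  0.01051319  0.0173644 ]
finger tool-frame: z max pct [-0.03120126 -0.00549681  0.0042827   0.00710407] y [0.02534939 0.04270609 0.05546931] x [-0.01022805  0.01084564  0.01740808]
top red/orange (129, 240, 13, 6) plane [[0.4634 0.2944 0.028 ]] depth med [0.4624 0.293  0.033 ] zmax 0.04
top blue (115, 212, 14, 38) plane [[0.4893 0.321  0.047 ]] depth med [0.4922 0.3218 0.0465] zmax 0.094
top black (124, 213, 1, 1) plane [[0.5335 0.3114 0.08  ]] depth med [0.5398 0.3217 0.047 ] zmax 0.047
top black (114, 239, 10, 8) plane [[0.4589 0.32   0.08  ]] depth med [0.4585 0.3178 0.0883] zmax 0.097
bed rect ((0.48801925778388977, 0.2408929169178009), (0.13976983726024628, 0.30077850818634033), 5.945202350616455)
[[0.40293333 0.38323483]
 [0.43408716 0.08407406]
 [0.5731052  0.09855101]
 [0.54195136 0.39771178]]
scene red/orange (372, 192, 8, 4) plane [[0.465  0.2955 0.028 ]] depth med [0.4708 0.2921 0.0321] zmax 0.04
scene blue (390, 200, 1, 1) plane [[0.5302 0.3156 0.047 ]] depth med [0.53   0.3157 0.0468] zmax 0.047
scene blue (381, 188, 14, 11) plane [[0.4921 0.324  0.047 ]] depth med [0.4915 0.3245 0.0472] zmax 0.051
scene black (383, 179, 5, 9) plane [[0.4773 0.3173 0.08  ]] depth med [0.4732 0.3188 0.0734] zmax 0.094
grasp plan
t [-0.001  0.1    0.401] w [-0.585  0.005 -0.016] rows>=1.6
t [-0.002 -0.026  0.413] w [-0.585  0.005 -0.016] rows>=1.6
--
t [ 0.    -0.001  0.833] w [-0. -0.  0.] rows>=1.6
--
```

Finger tips stand 6.6 mm ahead of the TCP when open, as the text says (19−13). I'll grasp with the TCP 18 mm above the board.

```bash
python3 -m crank '[{"tx":0,"ty":0.10,"tz":0.39,"wx":-0.585,"wy":0,"wz":-0.016},{"tx":0,"ty":0.10,"tz":0.39,"wx":-0.585,"wy":0,"wz":-0.016},{"tx":0,"ty":0.10,"tz":0.39,"wx":-0.585,"wy":0,"wz":-0.016}]'
python3 -m crank '[{"tx":0,"ty":-0.03,"tz":0.39,"wx":-0.585,"wy":0,"wz":-0.016},{"tx":0,"ty":-0.03,"tz":0.39,"wx":-0.585,"wy":0,"wz":-0.016},{"tx":0,"ty":-0.03,"tz":0.39,"wx":-0.585,"wy":0,"wz":-0.016},{"tx":0,"ty":-0.03,"tz":0.39,"wx":-0.585,"wy":0,"wz":-0.016}]'
python3 - <<'E'
from h import *
nb=np.array([-.5639,.1011,.8196]); cc=np.array([.5737,-.2383,.0859])
plan([(cc,Rtool(-10.2,35))])
c,p,d=grab('wrist'); cv2.imwrite('pics/w3.png',p); np.savez('w30.npz',p=p,d=d,c=json.dumps({k:np.array(v).tolist() for k,v in c.items()}))
E
```

```text
time_s: 1.82
eef_pos: [0.4943, -0.2224, 0.2173]
orientation: [[0.188, 0.94, 0.284], [0.982, -0.181, -0.053], [0.002, 0.289, -0.957]]
contact_force: [-0.6, 0.1, -0.2]
opening: 0.0857
finger_force: 0.0
time_s: 2.33
eef_pos: [0.5148, -0.2284, 0.1782]
orientation: [[0.179, 0.806, 0.565], [0.984, -0.144, -0.107], [-0.005, 0.575, -0.818]]
contact_force: [-0.3, 0.3, -0.2]
opening: 0.0853
finger_force: 0.0
t [ 0.011 -0.035  0.916] w [0.003 0.011 0.003] rows>=1.8
--
```

View pics/w3.png

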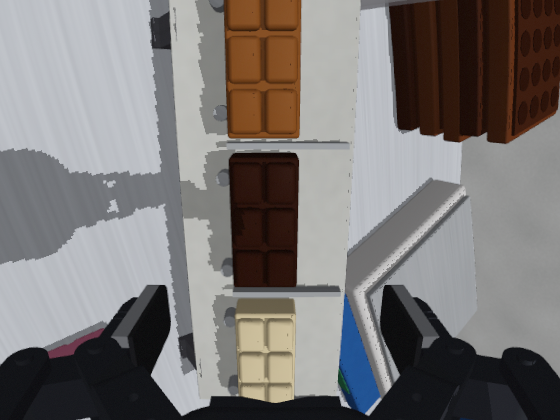

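Looking square on, the dark block is at (264,220), its pins are at (224,178) and (227,268), and the fingers straddle it. I measure again from this second wrist view.

```bash
python3 - <<'E'
from m import *
ob=np.array([0.60591,-0.17481,0.07873]); nb=np.array([-0.5640,.10115,.81957])
h=np.array([-nb[0],-nb[1],0]);h/=np.linalg.norm(h); ey=np.cross([0,0,1],h); ex=np.cross(ey,nb)
c,cnt,o,n,W,p,d=block('w3',(220,150,306,289),(0,0,0),(179,255,70))
print(cv2.boundingRect(cnt),'h',(o-ob)@nb)
Q=raster_plane(c,cnt[:,0,:],ob+nb*.0265,nb); ab=np.c_[(Q-ob)@ex,(Q-ob)@ey].astype(np.float32)
r=cv2.minAreaRect(ab); C=ob+nb*.018+ex*r[0][0]+ey*r[0][1]; print(r,'centre at 18mm',C)
plan([(C,Rtool(-10.2,35))])
E
```

```text
(228, 153, 71, 135) h 0.02975804740774313
((-0.016350286081433296, -0.06755416840314865), (0.04337043687701225, 0.09062684327363968), 0.08749543130397797) centre at 18mm [ 0.57064307 -0.23711707  0.08411357]
t [ 0.018 -0.081  0.913] w [0.007 0.011 0.004] rows>=1.8
--
```

```bash
python3 -m crank '[{"tx":0.02,"ty":-0.08,"tz":0.3,"wx":0.007,"wy":0.01,"wz":0},{"tx":0.02,"ty":-0.08,"tz":0.6,"wx":0.007,"wy":0.01,"wz":0},{"tx":0.02,"ty":-0.08,"tz":0.8,"wx":0.007,"wy":0.01,"wz":0},{"tx":0.02,"ty":-0.08,"tz":0.9,"wx":0.007,"wy":0.01,"wz":0},{"tx":0.02,"ty":-0.08,"tz":0.91,"wx":0.007,"wy":0.01,"wz":0},{"tx":0.02,"ty":-0.08,"tz":0.91,"wx":0.007,"wy":0.01,"wz":0}]'
```

```text
time_s: 3.12
eef_pos: [0.5688, -0.235, 0.0831]
orientation: [[0.174, 0.807, 0.564], [0.985, -0.142, -0.101], [-0.001, 0.573, -0.82]]
contact_force: [0.6, 0.5, -0.3]
opening: 0.0853
finger_force: 0.0
```

```bash
python3 -m crank '[{"tx":0,"ty":0,"tz":0,"wx":0,"wy":0,"wz":0},{"tx":0,"ty":0,"tz":0,"wx":0,"wy":0,"wz":0},{"tx":0,"ty":0,"tz":0,"wx":0,"wy":0,"wz":0},{"tx":0,"ty":0,"tz":0,"wx":0,"wy":0,"wz":0},{"tx":0,"ty":0,"tz":0,"wx":0,"wy":0,"wz":0},{"tx":0,"ty":0,"tz":0,"wx":0,"wy":0,"wz":0},{"tx":0,"ty":0,"tz":0,"wx":0,"wy":0,"wz":0},{"tx":0,"ty":0,"tz":0,"wx":0,"wy":0,"wz":0}]' 1
```

```text
time_s: 4.12
eef_pos: [0.5709, -0.2354, 0.0855]
orientation: [[0.174, 0.804, 0.569], [0.985, -0.141, -0.102], [-0.002, 0.578, -0.816]]
contact_force: [-1.1, 0.5, 7.8]
opening: 0.0431
finger_force: 61.4
```

Gripped at 43.1 mm. Now lift along the slope normal.

```bash
python3 -m crank '[{"tx":0,"ty":0,"tz":-0.1,"wx":0,"wy":0,"wz":0},{"tx":0,"ty":0,"tz":-0.3,"wx":0,"wy":0,"wz":0},{"tx":0,"ty":0,"tz":-0.6,"wx":0,"wy":0,"wz":0},{"tx":0,"ty":0,"tz":-0.9,"wx":0,"wy":0,"wz":0},{"tx":0,"ty":0,"tz":-0.9,"wx":0,"wy":0,"wz":0},{"tx":0,"ty":0,"tz":-0.9,"wx":0,"wy":0,"wz":0}]'
python3 - <<'E'
from h import *
plan([([.47,.19,.20],Rtool(5.9))])
E
```

```text
time_s: 4.88
eef_pos: [0.507, -0.2236, 0.1701]
orientation: [[0.175, 0.808, 0.563], [0.985, -0.143, -0.1], [-0.001, 0.571, -0.821]]
contact_force: [0.4, -0.6, -2.4]
opening: 0.0431
finger_force: 63.1
t [ 0.835 -0.15  -0.181] w [ 0.288  0.041 -0.129] rows>=1.7
t [ 0.847 -0.118 -0.143] w [ 0.288  0.041 -0.129] rows>=1.7
t [ 0.857 -0.079 -0.109] w [ 0.288  0.041 -0.129] rows>=1.7
t [ 0.863 -0.036 -0.082] w [ 0.288  0.041 -0.129] rows>=1.7
--
```

```bash
python3 -m crank '[{"tx":0.4,"ty":-0.07,"tz":-0.1,"wx":0.14,"wy":0.02,"wz":-0.065},{"tx":0.835,"ty":-0.15,"tz":-0.18,"wx":0.288,"wy":0.041,"wz":-0.129}]'
python3 -m crank '[{"tx":0.42,"ty":-0.06,"tz":-0.07,"wx":0.14,"wy":0.02,"wz":-0.065},{"tx":0.847,"ty":-0.118,"tz":-0.143,"wx":0.288,"wy":0.041,"wz":-0.129}]'
python3 -m crank '[{"tx":0.43,"ty":-0.04,"tz":-0.055,"wx":0.14,"wy":0.02,"wz":-0.065},{"tx":0.857,"ty":-0.079,"tz":-0.109,"wx":0.288,"wy":0.041,"wz":-0.129}]'
python3 -m crank '[{"tx":0.5,"ty":-0.02,"tz":-0.04,"wx":0.14,"wy":0.02,"wz":-0.065},{"tx":0.863,"ty":-0.036,"tz":-0.082,"wx":0.288,"wy":0.041,"wz":-0.129},{"tx":0.863,"ty":-0.036,"tz":-0.082,"wx":0.288,"wy":0.041,"wz":-0.129},{"tx":0.863,"ty":-0.036,"tz":-0.082,"wx":0.288,"wy":0.041,"wz":-0.129},{"tx":0.863,"ty":-0.036,"tz":-0.082,"wx":0.288,"wy":0.041,"wz":-0.129}]'
python3 - <<'E'
from h import *
c,p,d=grab('wrist'); cv2.imwrite('pics/w4.png',p); np.savez('w40.npz',p=p,d=d,c=json.dumps({k:np.array(v).tolist() for k,v in c.items()}))
E
```

```text
time_s: 5.12
eef_pos: [0.4973, -0.1198, 0.1765]
orientation: [[0.107, 0.895, 0.433], [0.994, -0.089, -0.062], [-0.016, 0.437, -0.899]]
contact_force: [1.7, 0.4, -1.1]
opening: 0.043
finger_force: 63.0
time_s: 5.38
eef_pos: [0.4882, -0.0153, 0.1842]
orientation: [[0.034, 0.955, 0.295], [0.999, -0.026, -0.031], [-0.022, 0.296, -0.955]]
contact_force: [1.5, -0.2, -1.9]
opening: 0.0432
finger_force: 63.0
time_s: 5.62
eef_pos: [0.4792, 0.0885, 0.1916]
orientation: [[-0.037, 0.988, 0.149], [0.999, 0.039, -0.011], [-0.017, 0.149, -0.989]]
contact_force: [0.6, 0.5, -1.2]
opening: 0.0427
finger_force: 63.0
time_s: 6.25
eef_pos: [0.4694, 0.1888, 0.1994]
orientation: [[-0.103, 0.995, 0.0], [0.995, 0.103, -0.001], [-0.001, 0.0, -1.0]]
contact_force: [0.0, -1.2, -1.0]
opening: 0.0434
finger_force: 62.9
```

View pics/w4.png

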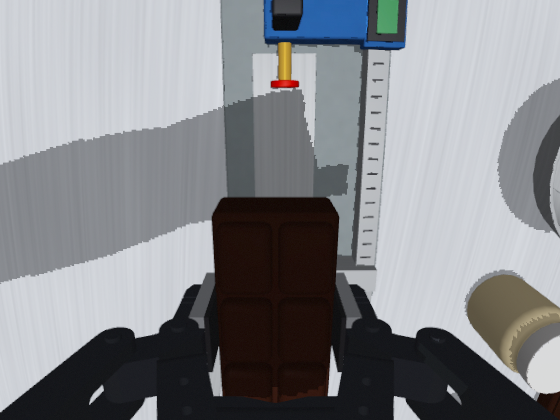

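The block is held square. The red tip is at (285,84), the post at (288,10), the rail at x≈375, the anvil's far end at (355,268), and the bed's left edge at x≈223. Now I measure the gauge line, the tip, and the block in hand.

```bash
python3 - <<'E'
from m import *
c,p,d=load('w4'); W=pts(c,d); hsv=cv2.cvtColor(p,cv2.COLOR_BGR2HSV); o=robot.get_obs(); pos=np.array(o['eef_pos']); R=np.array(o['orientation'])
red=cv2.inRange(hsv,(0,180,120),(6,255,255)); red[150:]=0
v,u=np.nonzero(red); print('red px',u.min(),u.max(),v.min(),v.max()); P=W[red>0]; print('tip med',np.median(P,0), 'z',np.percentile(P[:,2],[5,95]))
fl=plane(c,[[ (u.min()+u.max())/2,v.max()]],.028)[0]; fh=plane(c,[[(u.min()+u.max())/2,v.min()]],.039)[0]; print('face plane28',fl,'top39 back',fh)
# edges per row: bed left edge (table->bed), strip edges, rail edges
g=cv2.GaussianBlur(p,(3,3),0).max(2).astype(float)
for a,b,z,n in [(210,240,.012,'bed left'),(240,262,.012,'strip L'),(308,324,.012,'strip R'),(378,400,.032,'rail R')]:
    E=[]
    for y in range(60,195,3) :
        gr=np.abs(np.diff(g[y,a:b])); k=gr.argmax()
        if gr[k]>4: E.append((a+k+.5,y))
    Q=plane(c,np.array(E),z); f=cv2.fitLine(Q[:,:2].astype(np.float32),cv2.DIST_HUBER,0,.001,.001).ravel()
    if f[1]<0:f[:2]*=-1
    print(n,len(E),'heading',np.degrees(np.arctan2(f[1],f[0])),'x at y=.2',f[2]+(0.2-f[3])*f[0]/f[1])
blk=W[235:380,240:320].reshape(-1,3); T=(blk-pos)@R
print('block top tool z',np.percentile(T[:,2],[2,10,50,90]),'bed z',np.median(W[150:190,325:345].reshape(-1,3),0),np.median(W[100:180,228:245].reshape(-1,3),0))
m=(cv2.inRange(p,(0,0,0),(40,40,60))>0); 
bt=plane(c,[[219,201],[336,201],[275,212]],pos[2]+.0) ; print('block far end',((bt-pos)@R))
blu=cv2.inRange(hsv,(100,120,60),(125,255,255)); blu[80:]=0; v,u=np.nonzero(blu); print('blue',u.min(),u.max(),v.min(),v.max(),'edge',plane(c,[[300,v.max()]],.047))
print('post top patch',W[3:22,278:298].reshape(-1,3).mean(0), 'z',np.percentile(W[0:25,275:300,2],[5,50,95]))
an=W[266:290,345:372]; print('anvil',np.median(an.reshape(-1,3),0))
print('rail z',np.median(W[100:200,368:382,2]))
E
```

```text
red px 271 298 80 86
tip med [0.46612064 0.27974218 0.03720757] z [0.03276181 0.03891644]
face plane28 [0.46687422 0.27829437 0.028     ] top39 back [0.46619971 0.28198451 0.039     ]
bed left 45 heading 96.34756 x at y=.2 0.42563462
strip L 45 heading 96.04891 x at y=.2 0.44984162
strip R 45 heading 96.10287 x at y=.2 0.5002114
rail R 45 heading 96.16734 x at y=.2 0.5547001
block top tool z [-0.01114037 -0.01062019 -0.00966852 -0.00471257] bed z [0.51685628 0.21629196 0.01173787] [0.43172763 0.23265451 0.01178376]
block far end [[ 4.38663935e-02 -1.99786811e-02 -3.41585136e-05]
 [ 4.38885297e-02  2.03859476e-02 -4.06290119e-06]
 [ 3.99148624e-02 -6.59424639e-04 -1.80147904e-05]]
blue 264 407 0 49 edge [[0.47454772 0.30343711 0.047     ]]
post top patch [0.46289311 0.31690392 0.09026297] z [0.07368197 0.09190717 0.09372794]
anvil [0.54436062 0.13572525 0.0417336 ]
rail z 0.031723144648563815
```

```bash
python3 - <<'E'
from h import *
plan([([.4746,.2042,.06],Rtool(6.1)),([.4746,.2042,.032],Rtool(6.1))])
E
```

```text
t [0.062 0.027 0.582] w [ 0.001  0.    -0.004] rows>=1.1
t [0.062 0.027 0.582] w [ 0.001  0.    -0.004] rows>=1.1
--
t [0.    0.    0.233] w [ 0.  0. -0.] rows>=0.4
--
```

```bash
python3 -m crank '[{"tx":0.07,"ty":0.03,"tz":0.3,"wx":0,"wy":0,"wz":-0.004},{"tx":0.12,"ty":0.054,"tz":0.6,"wx":0,"wy":0,"wz":-0.007},{"tx":0.12,"ty":0.054,"tz":0.85,"wx":0,"wy":0,"wz":-0.007},{"tx":0.12,"ty":0.054,"tz":1.0,"wx":0,"wy":0,"wz":-0.007},{"tx":0.12,"ty":0.054,"tz":1.0,"wx":0,"wy":0,"wz":-0.007},{"tx":0.12,"ty":0.054,"tz":1.0,"wx":0,"wy":0,"wz":-0.007}]'
python3 - <<'E'
from h import *
plan([([.4746,.2042,.034],Rtool(6.1))])
c,p,d=grab('wrist'); W=pts(c,d);o=robot.get_obs(); T=(W-np.array(o['eef_pos']))@np.array(o['orientation'])
t=T[235:380,240:320].reshape(-1,3); print('block top',np.percentile(t[:,2],[2,10,50]))
E
```

```text
time_s: 7.05
eef_pos: [0.4758, 0.2046, 0.0812]
orientation: [[-0.107, 0.994, 0.003], [0.994, 0.107, 0.001], [0.0, 0.003, -1.0]]
contact_force: [0.4, -0.2, -1.1]
opening: 0.0433
finger_force: 63.0
t [-0.002 -0.011  0.394] w [ 0.006 -0.001  0.   ] rows>=0.8
--
block top [-0.01123521 -0.01072691 -0.00974952]
```

```bash
python3 -m crank '[{"tx":0,"ty":-0.01,"tz":0.15,"wx":0,"wy":0,"wz":0},{"tx":0,"ty":-0.01,"tz":0.28,"wx":0,"wy":0,"wz":0},{"tx":0,"ty":-0.01,"tz":0.35,"wx":0,"wy":0,"wz":0},{"tx":0,"ty":-0.01,"tz":0.37,"wx":0,"wy":0,"wz":0},{"tx":0,"ty":-0.01,"tz":0.39,"wx":0,"wy":0,"wz":0},{"tx":0,"ty":-0.01,"tz":0.39,"wx":0,"wy":0,"wz":0},{"tx":0,"ty":-0.01,"tz":0.39,"wx":0,"wy":0,"wz":0}]'
```

```text
time_s: 7.98
eef_pos: [0.4743, 0.2049, 0.0338]
orientation: [[-0.107, 0.994, 0.002], [0.994, 0.107, 0.0], [0.0, 0.002, -1.0]]
contact_force: [-0.2, 1.1, -1.7]
opening: 0.0431
finger_force: 63.0
```

```bash
python3 -m crank '[{"tx":0,"ty":0,"tz":0.01,"wx":0,"wy":0,"wz":0},{"tx":0,"ty":0,"tz":0.02,"wx":0,"wy":0,"wz":0},{"tx":0,"ty":0,"tz":0.02,"wx":0,"wy":0,"wz":0},{"tx":0,"ty":0,"tz":0.02,"wx":0,"wy":0,"wz":0}]'
```

```text
time_s: 8.48
eef_pos: [0.4742, 0.2048, 0.0314]
orientation: [[-0.107, 0.994, 0.002], [0.994, 0.107, 0.0], [0.0, 0.002, -1.0]]
contact_force: [-1.5, -1.0, 3.8]
opening: 0.0433
finger_force: 63.4
```

Contact with the bed is felt, so I release it part-way open to stay clear of the rail.

```bash
python3 -m crank '[{"tx":0,"ty":0,"tz":0,"wx":0,"wy":0,"wz":0},{"tx":0,"ty":0,"tz":0,"wx":0,"wy":0,"wz":0},{"tx":0,"ty":0,"tz":0,"wx":0,"wy":0,"wz":0},{"tx":0,"ty":0,"tz":0,"wx":0,"wy":0,"wz":0},{"tx":0,"ty":0,"tz":0,"wx":0,"wy":0,"wz":0}]' -0.4
python3 -m crank '[{"tx":0,"ty":0,"tz":-0.1,"wx":0,"wy":0,"wz":0},{"tx":0,"ty":0,"tz":-0.3,"wx":0,"wy":0,"wz":0},{"tx":0,"ty":0,"tz":-0.6,"wx":0,"wy":0,"wz":0},{"tx":0,"ty":0,"tz":-1,"wx":0,"wy":0,"wz":0},{"tx":0,"ty":0,"tz":-1,"wx":0,"wy":0,"wz":0},{"tx":0,"ty":0,"tz":-1,"wx":0,"wy":0,"wz":0}]'
python3 - <<'E'
from h import *
c,p,d=grab('wrist'); cv2.imwrite('pics/w5.png',p); np.savez('w50.npz',p=p,d=d,c=json.dumps({k:np.array(v).tolist() for k,v in c.items()}))
plan([([.467,.24,.16],Rtool(6.1))])
E
```

```text
time_s: 9.1
eef_pos: [0.4741, 0.2048, 0.0311]
orientation: [[-0.107, 0.994, 0.002], [0.994, 0.107, 0.0], [0.0, 0.002, -1.0]]
contact_force: [0.9, 0.1, 0.6]
opening: 0.0596
finger_force: 0.0
time_s: 9.85
eef_pos: [0.4738, 0.2047, 0.1515]
orientation: [[-0.107, 0.994, 0.002], [0.994, 0.107, 0.0], [0.0, 0.002, -1.0]]
contact_force: [-0.1, -0.2, -0.3]
opening: 0.0599
finger_force: 0.0
t [ 0.3   -0.019 -0.078] w [0.001 0.001 0.002] rows>=0.6
--
```

View pics/w5.png

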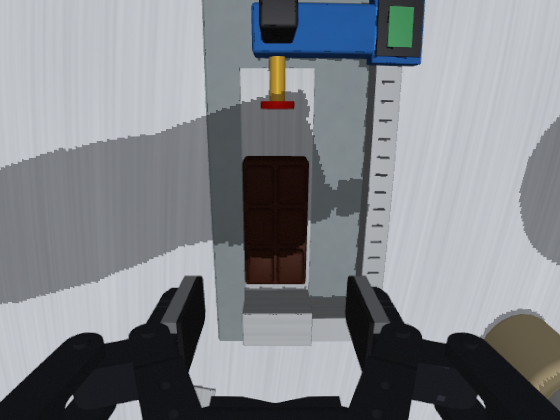

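The block lies flat on the bed at (275,220), in line between the anvil (278,330) and the red tip (277,104). The post is at (278,18). Now I measure everything from this view.

```bash
python3 - <<'E'
from m import *
c,cnt,o,n,W,p,d=block('w5',(238,150,313,290),(0,0,0),(179,255,75)); hsv=cv2.cvtColor(p,cv2.COLOR_BGR2HSV)
Q=plane(c,cnt[:,0,:],.037)[:,:2].astype(np.float32); r=cv2.minAreaRect(Q); print('block',r,'top z',o[2],'bbox',cv2.boundingRect(cnt))
print('line x at y',.475+(.2-r[0][1])*np.tan(np.radians(6.1)))
red=cv2.inRange(hsv,(0,180,120),(6,255,255)); red[150:]=0; v,u=np.nonzero(red); print(u.min(),u.max(),v.min(),v.max())
um=(u.min()+u.max())/2; print('face',plane(c,[[um,v.max()+.5]],.03))
for y in [(278,v) for v in range(288,322,3)]: print(y[1],W[y[1],278].round(4))
t=W[0:45,255:300]; k=(t[...,2]>.088)&(t[...,2]<.098); P=t[k]; print('post top n',k.sum(),P.min(0),P.max(0)); vv,uu=np.nonzero(k); print(uu.min()+255,uu.max()+255,vv.min(),vv.max())
E
```

```text
block ((0.47343286871910095, 0.2030855119228363), (0.04395279660820961, 0.09060367196798325), 6.130435943603516) top z 0.04168859813221657 bbox (241, 156, 68, 128)
line x at y 0.4746702539000833
269 286 101 107
face [[0.46710271 0.27830789 0.03      ]]
288 [0.4827 0.1414 0.0125]
291 [0.4829 0.1402 0.0153]
294 [0.4828 0.14   0.0197]
297 [0.4828 0.1401 0.0245]
300 [0.4827 0.1404 0.0297]
303 [0.4827 0.1402 0.0338]
306 [0.4826 0.1403 0.0381]
309 [0.4826 0.14   0.0419]
312 [0.4825 0.1404 0.0467]
315 [0.4827 0.1388 0.0479]
318 [0.483  0.1364 0.0479]
321 [0.4833 0.1337 0.0476]
post top n 1163 [0.45291572 0.31355002 0.08811468] [0.47177413 0.32757828 0.09523876]
259 298 0 30
```

Anvil face y=0.140 and tip face y=0.278 give a gap of 138.9 mm, so the jaw must go 57 mm for about 8 mm of press. The post centre is at (0.4622, 0.324).

```bash
python3 - <<'E'
from h import *
A=np.array([.4622,.324,.15]);B=A.copy();B[2]=.072;gy=np.array([-np.sin(np.radians(6.1)),np.cos(np.radians(6.1)),0])
plan([(A,Rtool(6.1)),(B,Rtool(6.1)),(B-gy*.057,Rtool(6.1))])
E
```

```text
t [1.    0.016 0.005] w [0.001 0.001 0.002] rows>=1.9
--
t [0.   0.   0.65] w [ 0.  0. -0.] rows>=1.2
--
t [-0.475  0.     0.   ] w [ 0.  0. -0.] rows>=0.9
--
```

```bash
python3 -m crank '[{"tx":0.4,"ty":0.01,"tz":0,"wx":0,"wy":0,"wz":0},{"tx":0.8,"ty":0.016,"tz":0,"wx":0,"wy":0,"wz":0},{"tx":1.0,"ty":0.016,"tz":0,"wx":0,"wy":0,"wz":0},{"tx":1.0,"ty":0.016,"tz":0,"wx":0,"wy":0,"wz":0}]'
python3 -m crank '[{"tx":0,"ty":0,"tz":0.2,"wx":0,"wy":0,"wz":0},{"tx":0,"ty":0,"tz":0.4,"wx":0,"wy":0,"wz":0},{"tx":0,"ty":0,"tz":0.6,"wx":0,"wy":0,"wz":0},{"tx":0,"ty":0,"tz":0.65,"wx":0,"wy":0,"wz":0},{"tx":0,"ty":0,"tz":0.65,"wx":0,"wy":0,"wz":0},{"tx":0,"ty":0,"tz":0.65,"wx":0,"wy":0,"wz":0}]'
python3 -m crank '[{"tx":0,"ty":0,"tz":0,"wx":0,"wy":0,"wz":0},{"tx":0,"ty":0,"tz":0,"wx":0,"wy":0,"wz":0},{"tx":0,"ty":0,"tz":0,"wx":0,"wy":0,"wz":0},{"tx":0,"ty":0,"tz":0,"wx":0,"wy":0,"wz":0},{"tx":0,"ty":0,"tz":0,"wx":0,"wy":0,"wz":0},{"tx":0,"ty":0,"tz":0,"wx":0,"wy":0,"wz":0},{"tx":0,"ty":0,"tz":0,"wx":0,"wy":0,"wz":0},{"tx":0,"ty":0,"tz":0,"wx":0,"wy":0,"wz":0}]' 1
```

```text
time_s: 10.4
eef_pos: [0.4618, 0.3251, 0.1494]
orientation: [[-0.11, 0.994, -0.001], [0.994, 0.11, -0.001], [-0.001, -0.001, -1.0]]
contact_force: [0.3, -0.3, 0.0]
opening: 0.0599
finger_force: 0.0
time_s: 11.15
eef_pos: [0.4637, 0.3244, 0.074]
orientation: [[-0.107, 0.994, 0.003], [0.994, 0.107, 0.001], [0.001, 0.003, -1.0]]
contact_force: [0.7, 0.7, 0.2]
opening: 0.0594
finger_force: 0.0
time_s: 12.15
eef_pos: [0.4626, 0.3244, 0.0738]
orientation: [[-0.108, 0.994, 0.001], [0.994, 0.108, 0.001], [0.001, 0.001, -1.0]]
contact_force: [-2.1, -0.4, 5.6]
opening: 0.0174
finger_force: 59.6
```

```bash
python3 -m crank '[{"tx":-0.03,"ty":0,"tz":0,"wx":0,"wy":0,"wz":0},{"tx":-0.06,"ty":0,"tz":0,"wx":0,"wy":0,"wz":0},{"tx":-0.1,"ty":0,"tz":0,"wx":0,"wy":0,"wz":0},{"tx":-0.14,"ty":0,"tz":0,"wx":0,"wy":0,"wz":0},{"tx":-0.18,"ty":0,"tz":0,"wx":0,"wy":0,"wz":0},{"tx":-0.22,"ty":0,"tz":0,"wx":0,"wy":0,"wz":0},{"tx":-0.26,"ty":0,"tz":0,"wx":0,"wy":0,"wz":0},{"tx":-0.29,"ty":0,"tz":0,"wx":0,"wy":0,"wz":0},{"tx":-0.32,"ty":0,"tz":0,"wx":0,"wy":0,"wz":0},{"tx":-0.35,"ty":0,"tz":0,"wx":0,"wy":0,"wz":0},{"tx":-0.35,"ty":0,"tz":0,"wx":0,"wy":0,"wz":0}]'
python3 -m crank '[{"tx":-0.02,"ty":0,"tz":0,"wx":0,"wy":0,"wz":0},{"tx":-0.04,"ty":0,"tz":0,"wx":0,"wy":0,"wz":0},{"tx":-0.06,"ty":0,"tz":0,"wx":0,"wy":0,"wz":0},{"tx":-0.08,"ty":0,"tz":0,"wx":0,"wy":0,"wz":0},{"tx":-0.1,"ty":0,"tz":0,"wx":0,"wy":0,"wz":0},{"tx":-0.12,"ty":0,"tz":0,"wx":0,"wy":0,"wz":0},{"tx":-0.125,"ty":0,"tz":0,"wx":0,"wy":0,"wz":0},{"tx":-0.125,"ty":0,"tz":0,"wx":0,"wy":0,"wz":0},{"tx":-0.125,"ty":0,"tz":0,"wx":0,"wy":0,"wz":0}]'
python3 - <<'E'
from h import *
o=robot.get_obs(); gy=np.array([-np.sin(np.radians(6.1)),np.cos(np.radians(6.1)),0]); print('advance',(np.array([.4626,.3244,0])-np.array(o['eef_pos']))@gy)
E
```

```text
time_s: 13.52
eef_pos: [0.4669, 0.2848, 0.0738]
orientation: [[-0.109, 0.994, 0.0], [0.994, 0.109, 0.005], [0.005, 0.001, -1.0]]
contact_force: [-4.7, 6.4, 3.9]
opening: 0.0173
finger_force: 59.4
time_s: 14.65
eef_pos: [0.4684, 0.2707, 0.0738]
orientation: [[-0.109, 0.994, 0.0], [0.994, 0.109, 0.007], [0.007, 0.001, -1.0]]
contact_force: [-5.2, 8.1, 3.2]
opening: 0.0176
finger_force: 59.2
advance 0.053968039457496085
```

```bash
python3 -m crank '[{"tx":-0.01,"ty":0,"tz":0,"wx":0,"wy":0,"wz":0},{"tx":-0.02,"ty":0,"tz":0,"wx":0,"wy":0,"wz":0},{"tx":-0.03,"ty":0,"tz":0,"wx":0,"wy":0,"wz":0},{"tx":-0.03,"ty":0,"tz":0,"wx":0,"wy":0,"wz":0},{"tx":-0.03,"ty":0,"tz":0,"wx":0,"wy":0,"wz":0}]'
python3 - <<'E'
from h import *
o=robot.get_obs(); gy=np.array([-np.sin(np.radians(6.1)),np.cos(np.radians(6.1)),0]); print('advance',(np.array([.4626,.3244,0])-np.array(o['eef_pos']))@gy)
E
```

```text
time_s: 15.28
eef_pos: [0.4688, 0.2674, 0.0738]
orientation: [[-0.109, 0.994, 0.0], [0.994, 0.109, 0.007], [0.007, 0.001, -1.0]]
contact_force: [-4.0, 9.3, 3.6]
opening: 0.0179
finger_force: 59.2
advance 0.05737056171849556
```

Advance is 57.4 mm. Now open, go straight up and look.

```bash
python3 -m crank '[{"tx":0,"ty":0,"tz":0,"wx":0,"wy":0,"wz":0},{"tx":0,"ty":0,"tz":0,"wx":0,"wy":0,"wz":0},{"tx":0,"ty":0,"tz":0,"wx":0,"wy":0,"wz":0},{"tx":0,"ty":0,"tz":0,"wx":0,"wy":0,"wz":0},{"tx":0,"ty":0,"tz":0,"wx":0,"wy":0,"wz":0}]' -0.4
python3 -m crank '[{"tx":0,"ty":0,"tz":-0.2,"wx":0,"wy":0,"wz":0},{"tx":0,"ty":0,"tz":-0.5,"wx":0,"wy":0,"wz":0},{"tx":0,"ty":0,"tz":-0.9,"wx":0,"wy":0,"wz":0},{"tx":0,"ty":0,"tz":-0.9,"wx":0,"wy":0,"wz":0}]'
python3 -m crank '[{"tx":-0.4,"ty":0,"tz":0,"wx":0,"wy":0,"wz":0},{"tx":-0.8,"ty":0,"tz":0,"wx":0,"wy":0,"wz":0},{"tx":-0.8,"ty":0,"tz":0,"wx":0,"wy":0,"wz":0},{"tx":-0.8,"ty":0,"tz":0,"wx":0,"wy":0,"wz":0},{"tx":-0.8,"ty":0,"tz":0,"wx":0,"wy":0,"wz":0}]'
python3 - <<'E'
from h import *
c,p,d=grab('wrist'); cv2.imwrite('pics/w6.png',p); np.savez('w60.npz',p=p,d=d,c=json.dumps({k:np.array(v).tolist() for k,v in c.items()}))
E
```

```text
time_s: 15.9
eef_pos: [0.4696, 0.2639, 0.0731]
orientation: [[-0.107, 0.994, 0.002], [0.994, 0.107, 0.0], [-0.0, 0.002, -1.0]]
contact_force: [-0.2, -0.6, 0.3]
opening: 0.0597
finger_force: 0.0
time_s: 16.4
eef_pos: [0.472, 0.2654, 0.1852]
orientation: [[-0.107, 0.994, 0.009], [0.994, 0.107, 0.004], [0.003, 0.009, -1.0]]
contact_force: [1.0, -0.2, -1.2]
opening: 0.0601
finger_force: 0.0
time_s: 17.02
eef_pos: [0.4796, 0.1694, 0.1808]
orientation: [[-0.109, 0.994, 0.001], [0.994, 0.109, 0.0], [0.0, 0.001, -1.0]]
contact_force: [1.1, 0.4, -0.6]
opening: 0.0599
finger_force: 0.0
```

View pics/w6.png

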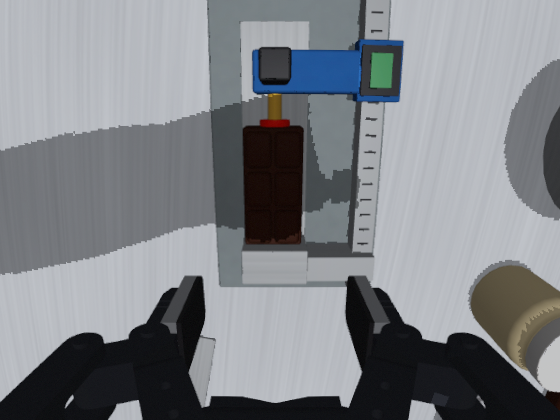

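The block sits between the anvil (275,246) and the red tip (275,123), with the blue jaw front edge at row 93. I measure how far the tip is pressed in.

```bash
python3 - <<'E'
from m import *
gy=np.array([-np.sin(np.radians(6.1)),np.cos(np.radians(6.1)),0])
def g(n,redlo,z,bx):
    c,p,d=load(n); hsv=cv2.cvtColor(p,cv2.COLOR_BGR2HSV); W=pts(c,d)
    red=cv2.inRange(hsv,(0,180,120),(6,255,255)); red[180:]=0; v,u=np.nonzero(red); rb=plane(c,[[u.mean(),v.min()]],.039)[0]
    blu=cv2.inRange(hsv,(100,120,60),(125,255,255)); col=np.nonzero(blu[:200,310:340].any(1))[0]; b=plane(c,[[320,col.max()]],.047)[0]
    v2=(W[0:100,240:310,2]>.088)&(W[0:100,240:310,2]<.098); pt=W[0:100,240:310][v2]; near=np.percentile(pt@gy,2)
    print(n,'red back edge',rb@gy,'blue front',b@gy,'diff',(b-rb)@gy,'post near',near); return b@gy,(b-rb)@gy,near
a=g('w5',0,0,0); b=g('w6',0,0,0)
print('jaw moved',a[0]-b[0],a[2]-b[2],'tip pressed',a[1]-b[1])
c,cnt,o,n,W,p,d=block('w6',(236,128,311,244),(0,0,0),(179,255,75))
Q=plane(c,cnt[:,0,:],.038)[:,:2].astype(np.float32); r=cv2.minAreaRect(Q); print(r,'line x',.475+(.2-r[0][1])*.1069,'n',n)
E
```

```text
w5 red back edge 0.23106556588279684 blue front 0.25824531745942547 diff 0.027179751576628625 post near 0.26344770261462236
w6 red back edge 0.1820640356394694 blue front 0.20095682829980907 diff 0.01889279266033967 post near 0.20595805398391684
jaw moved 0.0572884891596164 0.05748964863070552 tip pressed 0.008286958916288955
((0.4760132431983948, 0.18547141551971436), (0.05679040774703026, 0.08677230030298233), 6.2310943603515625) line x 0.4765531056809425 n [-0.00246727  0.00203464  0.99999489]
```

Tip pressed in 8.3 mm, the block is flat and within 1 mm of the line, so I hand in.

```bash
python3 -c "
from station import robot
print(robot.close_job())"
```

```text
the job is handed in; nothing more can be done
None
```

The dark block is gripped between the fixed jaw and the red tip, with the tip pressed in about 8.3 mm of its 16 mm. The block lies flat and within about 1 mm of the measuring line. The job was handed in after about 17 s of robot time, but the hand-in call gave no verdict.

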